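# Lock the resin vat down with its T-key

### The arm

A 7-joint arm with a two-finger parallel gripper is mounted at the origin on the work surface. World frame = base frame: x ahead of the robot, y to its left, z up, the work surface at z = 0. Lengths are in m, angles in rad, forces in N, time in s.
With the tool pointing down it reaches from about 0.35 to 0.9 m from the base axis. Payload 8.1 kg.
Tool frame: the origin (TCP) lies midway between the tips of the shut fingers; the grasp point (between the pads) lies tcp_to_grasp behind it (tcp_to_grasp is the distance from the TCP to the grasp point, in m); z points along the fingers, y is the direction in which the jaws open and shut (so a half turn about z gives the same grasp; the last joint's range is limited). The gripper opens to 92 mm and grips with 3 to 60 N. Pads are 19 mm wide; open, the fingers measure 130 mm over their backs; the gripper's body (75 mm by 190 mm) begins 47 mm behind the grasp point.
Start: joints at [-1.416, 0.434, 0.025, 1.573, -0.012, 1.134, -0.075], TCP at [0.159, 0.604, 0.189] pointing down, gripper open.
Joint ranges: [-2.62, 2.62], [-0.44, 2.09], [-1.27, 1.32], [0.08, 2.57], [-1.32, 4.46], [0.12, 2], [-2.74, 2.74]. Speed limits (rad/s): [2.22, 2.22, 3.01, 3.01, 3.14, 3.14, 3.14].

### API

Orientations are given as a 3x3 rotation matrix whose columns are the frame's x, y, z axes.
In Python, from workcell import state, read_camera, job_done, tcp_to_grasp gives the robot as it stands.
- The arm moves only by the shell command python3 -m creep 'ROWS' [OPENING] [FORCE]. ROWS is JSON, a list of rows, each an object of numbers: "dx", "dy", "dz": the shift along the tool's x, y, z in mm; "ax", "ay", "az": the turn, a rotation vector about the tool's x, y, z in rad. A call has exactly 8 rows; each row shifts and turns the pose as measured when the row begins, along the tool's axes as they then stand; what a row does not reach is not made up. A row lasts 1/10 s, in which the tool goes at most 50 mm and 8.59 degrees, less where a joint would pass 70% of its speed; a pose out of reach is approached as far as the arm can. A call is refused whole if a number of a shift passes 50 or a number of a turn 0.15, either way. A call with a gripper value outside its range is refused whole. OPENING is the closure in counts, from 0 (fully open) to 255 (shut), set as the call begins (- or left out, the last holds). The fingers move at their own pace and stop on an object; FORCE is the grip in N (left out, the last holds). Time passes only in rows, so rows that do not move let the fingers close, or fill a call up. It gives the time, the measured TCP pose, the force and the opening at its end, in the units of the state.
- state(): the state, without advancing time (a new reading comes with each control period).
- read_camera(name): name is "scene" or "top" or "wrist"; returns a dict with "image" (420x560x3 uint8, blue, green, red), "fx", "fy", "cx", "cy" (pixels), "extrinsics" (4x4, takes a point from camera to world coordinates); the wrist camera has in their place "hand_eye" (4x4, takes a point from camera to tool coordinates, whose origin is the TCP and whose axes are the flange's). Camera axes: x right, y down, z forward; pixel columns grow to the right and rows downward; lengths in m; the calibration is good to about 2 mm. A picture is of the moment at which its call begins: read the wrist's pose just before it. There is no depth.
- job_done(): hands the job in, once; it reports no verdict.
The state is a dict: "time": time; "joints": joint angles; "joint_vel": joint speeds; "effort": joint torques, N m; "tool_pos": TCP position; "tool_rot": TCP orientation; "force": force on the tool from outside, world axes, zero at the start; "wrist_torque": the same for the moment, N m; "grip_width": finger opening in m.
Only numpy, scipy, OpenCV 4.12 (cv2) and the standard library are available. Lean on these libraries where they do the work, as an engineer would, in place of code of your own. Each camera call takes 0.05 s, during which the arm holds its last target. There are 200 camera calls.

### The job

Take the blue-handled T-key from its white rest, pass its cross-bar down through the slot under the vat's clamp tongue, press gently against the springs and give it a quarter turn so the bar catches under the slot plate and the key, let go, keeps the vat held down. Never push, pull or bump hard with the key (40 N is too much), and leave the bottle, cup, scraper and carton where they are.

Things in the scene. Friction and masses are not known exactly. Their poses are not given: they have to be found in the camera images.
- dock: Grey vat dock fixed to the bench, 270 x 170 x 60 mm. Origin on the bench, straight under the centre of the opening in the clamp tongue; x runs from the opening to the orange vat (away from the robot at yaw 0), z up. All heights below are above the bench. A bright slot plate lies under the tongue; below the plate is free space down to the bench.
- dock_top (a point): Middle of the opening, at 60 mm: top of the rigid 8 mm aluminium slot plate. Its through slot is 37 mm along dock x, 11.5 mm wide along dock y. The plate, set by hand, sits 4 to 8 mm off to one side or the other of here along dock y (not along x, not turned); this offset is not reported: find it by feel or look down through the opening. Axes as the dock's.
- dock_under (a point): As dock_top but at 52 mm, the underside of the slot plate. Two pairs of round ribs, 2.5 mm deep, leave here a 13 mm wide groove straight across the slot (along dock y, centred on the slot). A cross-bar turned 90 degrees either way, within about 6 degrees of square, rises into the groove and is caught.
- vat (a joint): Downward travel (m) of the sprung vat with its tongue: 0 = up, free; 0.009 = hard stop. The springs push up with 2 N at 0, growing 1 N per mm to 11 N at the stop. The bar turns freely past the ribs only when this exceeds about 0.0065; with the key caught in the groove and let go it stays at about 0.004.
- tongue_top (a point): Centre of the opening at the top face of the vat's dark steel clamp tongue, 77 mm high when up; tongue 8 mm thick, 110 mm wide, opening 42 mm along dock x by 29 mm along dock y. The key's collar lands on it. It carries the orange tray, 112 x 160 mm, centre 139 mm along dock x from here, rim at 89 mm.
- key_mid (a point): Loose T-key, 72 mm high, 0.10 to 0.16 kg, upright in its rest. Point: on its axis 36 mm above its foot; z up, x along handle and cross-bar. From the foot: round cross-bar 9 mm thick, 34 mm long with round ends (0-9 mm); shaft 8 mm thick (9-30); round collar 52 mm across (30-36); blue flat handle 40 mm long, 14 mm thick (36-72).
- key_rest: White fixed rest block 80 x 60 x 42 mm with a 43 x 17 mm through slot along its x; origin at the centre of its underside. The key hangs in it by its collar, foot 12 mm above the bench; lift it at least 35 mm to clear.
- resin: Black resin bottle with white cap, 64 mm across, 150 mm high, loose; origin under its centre. Leave alone.
- cup: Grey cup, 72 mm across, 95 mm high, loose; origin under its centre. Leave alone.
- scraper: Scraper lying on the bench, 200 mm long; origin under its middle. Leave alone.
- carton: White carton 60 x 90 x 140 mm; origin under its centre. Leave alone.
Things that resemble listed ones, but are neither listed nor needed, are in the scene too. What is shaped like the part that bears key_mid but pink is not meant.

How it is judged:
By the outcome, as a careful person would: the job done as asked, in the order asked, and still so for the second after the job is handed in, with the robot touching nothing.
It also fails if it takes over 64 s, if anything falls off the work surface, if the arm or the gripper's body presses on something with over 40 N, if the wrist force passes 120 N, or if a joint passes its speed limit or range.

## Working session

There is one attempt and no reset: what is moved stays moved. The work goes in short steps, Python scripts to look and compute and a shell command to move; the robot and the scene stay as the last step left them, time stands still between calls to the robot, and variables do not carry over. Pictures are saved under pics/ and viewed, about 8 in all and at most 12, crops included, and the job is handed in when it is done.

```bash
ls; mkdir -p pics; cat > h.py <<'E'
import numpy as np, cv2
from workcell import state, read_camera, tcp_to_grasp
def shot(name, fn):
    s=state(); c=read_camera(name); cv2.imwrite('pics/'+fn,c['image'])
    if 'extrinsics' in c: T=np.array(c['extrinsics'])
    else:
        W=np.eye(4); W[:3,:3]=s['tool_rot']; W[:3,3]=s['tool_pos']; T=W@np.array(c['hand_eye'])
    np.savez('pics/'+fn+'.npz',T=T,k=[c['fx'],c['fy'],c['cx'],c['cy']])
def ray(fn,u,v):
    d=np.load('pics/'+fn+'.npz'); fx,fy,cx,cy=d['k']; T=d['T']
    r=T[:3,:3]@np.array([(u-cx)/fx,(v-cy)/fy,1]); return T[:3,3],r/np.linalg.norm(r)
def atz(fn,u,v,z):
    o,r=ray(fn,u,v); return o+r*(z-o[2])/r[2]
def tri(*obs):
    A=np.zeros((3,3));b=np.zeros(3)
    for f,u,v in obs:
        o,r=ray(f,u,v); P=np.eye(3)-np.outer(r,r); A+=P;b+=P@o
    p=np.linalg.solve(A,b)
    return p,[round(1000*np.linalg.norm(np.cross(p-ray(*q)[0],ray(*q)[1])),1) for q in obs]
def proj(fn,p):
    d=np.load('pics/'+fn+'.npz'); fx,fy,cx,cy=d['k']; q=np.linalg.inv(d['T'])@np.r_[p,1]
    return fx*q[0]/q[2]+cx, fy*q[1]/q[2]+cy
E
python3 -c "
from h import *
for n in ['scene','top','wrist']: shot(n,n+'0.png'); d=np.load('pics/'+n+'0.png.npz');print(n,d['T'].round(3).tolist(),d['k'])
s=state();print(s,tcp_to_grasp)
a=cv2.imread('pics/scene0.png');b=cv2.imread('pics/top0.png')
"
```

```text
pics
scene [[-0.216, 0.823, -0.525, 1.108], [0.976, 0.186, -0.109, 0.095], [0.009, -0.536, -0.844, 0.975], [0.0, 0.0, 0.0, 1.0]] [465.38549676 465.38549676 273.25588218 217.33052493]
top [[-0.009, -0.995, 0.095, 0.442], [-1.0, 0.012, 0.023, -0.026], [-0.024, -0.094, -0.995, 1.205], [0.0, 0.0, 0.0, 1.0]] [482.54368701 482.54368701 280.84838157 206.23781213]
wrist [[0.254, 0.923, 0.288, 0.082], [0.967, -0.242, -0.077, 0.626], [-0.002, 0.298, -0.955, 0.384], [0.0, 0.0, 0.0, 1.0]] [306.04544169 306.04544169 283.98480545 212.68878783]
{'time': 0.15, 'joints': array([-1.41561565,  0.43506142,  0.024954  ,  1.57386389, -0.01157739,
        1.13398442, -0.07507121]), 'joint_vel': array([-0.00030861, -0.00061409,  0.00143812, -0.00131815, -0.00033058,
        0.00092055, -0.00032312]), 'effort': array([ 2.59399603e-03, -6.68260288e+01,  9.86326039e-01, -3.14693999e+01,
       -6.04708632e-02,  3.94144468e-02,  1.06708012e-04]), 'tool_pos': array([0.15927292, 0.60393395, 0.18793535]), 'tool_rot': array([[-9.66955152e-01,  2.54946465e-01, -1.81695620e-04],
       [ 2.54946502e-01,  9.66954466e-01, -1.15844816e-03],
       [-1.19650871e-04, -1.16649008e-03, -9.99999312e-01]]), 'force': array([-0.00365812, -0.36658836, -1.06774164]), 'wrist_torque': array([-0.01078147,  0.02161842, -0.01152532]), 'grip_width': 0.09180018055608677} 0.0188
```

View pics/scene0.png

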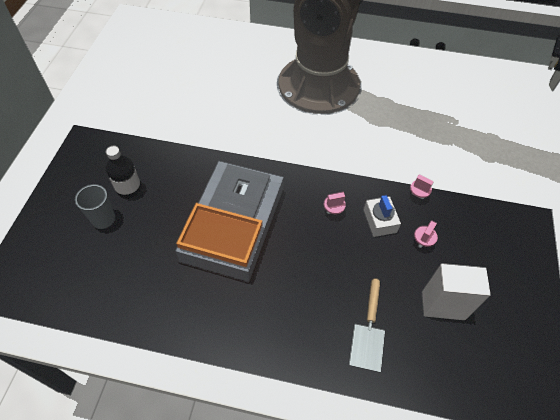

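View pics/top0.png

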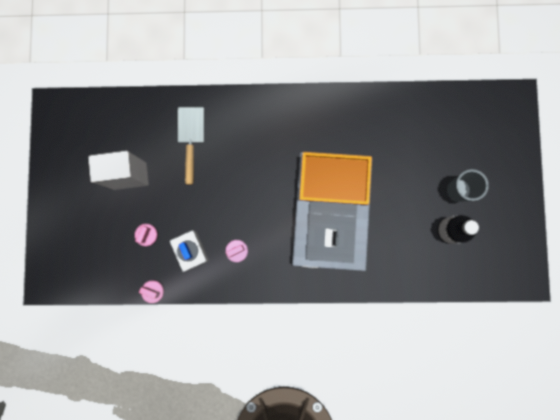

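Scene: blue key in white rest at about (384,207) px; dock opening at about (241,187). Top: key (187,250), opening (330,238). Three pink decoys. Now enlarged crops in one picture.

```bash
python3 -c "
from h import *
a=cv2.imread('pics/scene0.png');b=cv2.imread('pics/top0.png')
def c(im,x,y,w,h): return cv2.resize(im[y:y+h,x:x+w],(400,300),interpolation=cv2.INTER_CUBIC)
o=np.vstack([np.hstack([c(a,345,180,80,60),c(b,150,220,80,60)]),np.hstack([c(a,180,155,120,90),c(b,280,195,120,90)])])
cv2.imwrite('pics/crop0.png',o)
"
```

```text
(no output)
```

View pics/crop0.png

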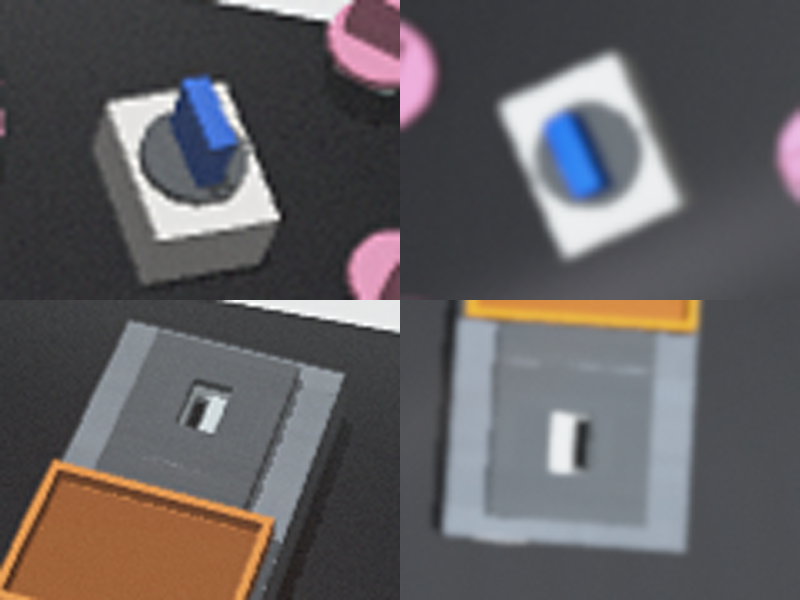

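```bash
python3 -c "
from h import *
S='scene0.png';T='top0.png'
s=lambda u,v:(S,345+u/5,180+v/5); t=lambda u,v:(T,150+(u-400)/5,220+v/5)
s2=lambda u,v:(S,180+u*.3,155+(v-300)*.3); t2=lambda u,v:(T,280+(u-400)*.3,195+(v-300)*.3)
print('key top',tri(s(209,113),t(576,154)))
a=atz(*t(555,113),.1-.01);b=atz(*t(592,192),.09);print('yaw key',np.degrees(np.arctan2(*(a-b)[[1,0]])))
for p in [((108,104),(500,103)),((280,215),(567,260))]: print('rest corner',tri(s(*p[0]),t(*p[1])))
for A,B in [((567,260),(500,103)),((685,205),(615,53))]:
  d=atz(*t(*B),.042)-atz(*t(*A),.042);print('rest yaw',np.degrees(np.arctan2(d[1],d[0])),np.linalg.norm(d))
print('rest c',np.mean([atz(*t(*q),.042) for q in [(567,260),(500,103),(685,205),(615,53)]],0))
print('open',tri(s2(207,407),t2(570,443)))
for A,B in [((443,533),(455,320)),((686,550),(697,330))]:
  d=atz(*t2(*B),.06)-atz(*t2(*A),.06);print('dock yaw',np.degrees(np.arctan2(d[1],d[0])))
for q in [(443,533),(686,550)]: print(atz(*t2(*q),.06))
"
```

```text
key top (array([0.44728394, 0.228391  , 0.0713122 ]), [np.float64(1.8), np.float64(1.8)])
yaw key 25.63862529473777
rest corner (array([0.47726573, 0.21301172, 0.12411807]), [np.float64(35.9), np.float64(35.9)])
rest corner (array([ 0.39085615,  0.28211795, -0.0891348 ]), [np.float64(15.2), np.float64(15.2)])
rest yaw 23.778727137082466 0.08263521892924261
rest yaw 25.093446904442267 0.08112077414919641
rest c [0.44705413 0.22543892 0.042     ]
open (array([ 0.47420735, -0.11556777,  0.0647998 ]), [np.float64(1.2), np.float64(1.2)])
dock yaw -3.922827714744313
dock yaw -4.36228958066469
[ 0.41199818 -0.02631554  0.06      ]
[ 0.39861357 -0.19708343  0.06      ]
```

```bash
cat >> h.py <<'E'
def go(p,yaw,grasp=False):
    "shift (mm) and rotation vector in tool axes to target TCP point p with tool x at yaw deg, pointing down"
    from scipy.spatial.transform import Rotation as Ro
    s=state();R=np.array(s['tool_rot']);c,n=np.cos(np.radians(yaw)),np.sin(np.radians(yaw))
    Rt=np.array([[c,n,0],[n,-c,0],[0,0,-1.]])
    print('t',round(s['time'],2),'pos',np.round(s['tool_pos'],4),'yaw',round(np.degrees(np.arctan2(R[1,0],R[0,0])),2),'F',np.round(s['force'],2),'M',np.round(s['wrist_torque'],2),'w',round(s['grip_width'],4),'j7',np.round(s['joints'],2))
    print('shift mm',np.round(1000*R.T@(np.array(p)-s['tool_pos']),1),'turn',np.round(Ro.from_matrix(R.T@Rt).as_rotvec(),4))
E
python3 -m creep '[{"dx":-40,"dy":-31},{"dx":-40,"dy":-31},{"dx":-40,"dy":-31},{"dx":-40,"dy":-31},{"dx":-40,"dy":-31},{"dx":-40,"dy":-31},{"dx":-40,"dy":-31},{"dx":-40,"dy":-31}]'
python3 -c "
from h import *
go([.447,.226,.19],205.5)"
```

```text
t 0.15 pos [0.1593 0.6039 0.1879] yaw 165.23 F [-0.   -0.37 -1.07] M [-0.01  0.02 -0.01] w 0.0918 j7 [-1.42  0.44  0.02  1.57 -0.01  1.13 -0.08]
shift mm [-374.6 -292.1   -1.7] turn [-1.200e-03 -3.000e-04 -7.029e-01]invalid input at $[0]: expected keys dx, dy, dz, ax, ay, az
```

```bash

python3 -m creep '[{"dx":-42,"dy":-33,"dz":0,"ax":0,"ay":0,"az":0},{"dx":-42,"dy":-33,"dz":0,"ax":0,"ay":0,"az":0},{"dx":-42,"dy":-33,"dz":0,"ax":0,"ay":0,"az":0},{"dx":-42,"dy":-33,"dz":0,"ax":0,"ay":0,"az":0},{"dx":-42,"dy":-33,"dz":0,"ax":0,"ay":0,"az":0},{"dx":-42,"dy":-33,"dz":0,"ax":0,"ay":0,"az":0},{"dx":-42,"dy":-33,"dz":0,"ax":0,"ay":0,"az":0},{"dx":-42,"dy":-33,"dz":0,"ax":0,"ay":0,"az":0}]'
python3 -c "
from h import *
go([.447,.226,.19],205.5)"
```

```text
time: 0.95
tool_pos: [0.3988, 0.2851, 0.185]
tool_rot: [[-0.97, 0.242, -0.004], [0.242, 0.97, -0.001], [0.004, -0.001, -1.0]]
force: [1.2, 0.9, -0.7]
grip_width: 0.0919
t 0.95 pos [0.3988 0.2851 0.185 ] yaw 166.02 F [ 1.24  0.86 -0.69] M [ 0.03 -0.05 -0.06] w 0.0919 j7 [-0.87  0.22  0.17  1.91 -0.05  1.02  0.65]
shift mm [-61.1 -45.7  -5.1] turn [-1.00e-04 -4.10e-03 -6.89e-01]
```

```bash

python3 -m creep '[{"dx":-31,"dy":-23,"dz":-2,"ax":0,"ay":-0.004,"az":-0.01},{"dx":-30,"dy":-22,"dz":-2,"ax":0,"ay":0,"az":-0.05},{"dx":0,"dy":0,"dz":0,"ax":0,"ay":0,"az":-0.11},{"dx":0,"dy":0,"dz":0,"ax":0,"ay":0,"az":-0.13},{"dx":0,"dy":0,"dz":0,"ax":0,"ay":0,"az":-0.13},{"dx":0,"dy":0,"dz":0,"ax":0,"ay":0,"az":-0.13},{"dx":0,"dy":0,"dz":0,"ax":0,"ay":0,"az":-0.13},{"dx":0,"dy":0,"dz":0,"ax":0,"ay":0,"az":-0.03}]'
python3 -c "
from h import *
go([.447,.226,.19],205.5)
shot('wrist','w1.png')
im=cv2.imread('pics/w1.png');print([proj('w1.png',q) for q in ([.447,.226,.084],[.447,.226,.048])])"
```

```text
time: 1.75
tool_pos: [0.4532, 0.2135, 0.1884]
tool_rot: [[-0.883, -0.47, 0.0], [-0.47, 0.883, -0.005], [0.002, -0.005, -1.0]]
force: [0.2, 0.1, -0.1]
grip_width: 0.0921
t 1.75 pos [0.4532 0.2135 0.1884] yaw -151.97 F [ 0.2   0.07 -0.09] M [ 0.06  0.03 -0.02] w 0.0921 j7 [-0.64  0.23  0.11  1.87 -0.02  1.04  1.54]
shift mm [-0.4 13.9 -1.6] turn [-0.005  -0.0023  0.0442]
[(np.float64(297.56069089088567), np.float64(200.11930450180986)), (np.float64(296.36889847781794), np.float64(191.9532123086645))]
```

View pics/w1.png

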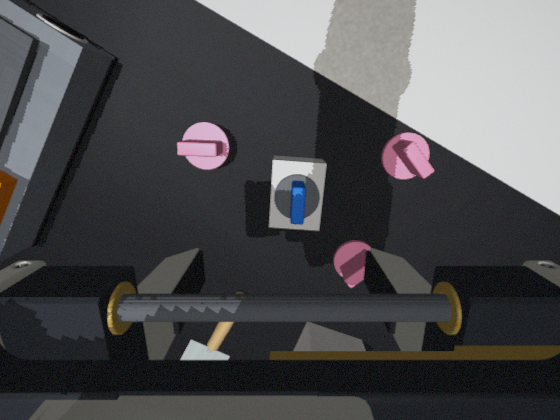

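```bash
python3 -c "
from h import *
im=cv2.imread('pics/w1.png')[150:240,250:350];cv2.imwrite('pics/w1c.png',cv2.resize(im,None,fx=6.5,fy=6.5,interpolation=cv2.INTER_CUBIC))"
```

```text
(no output)
```

View pics/w1c.png

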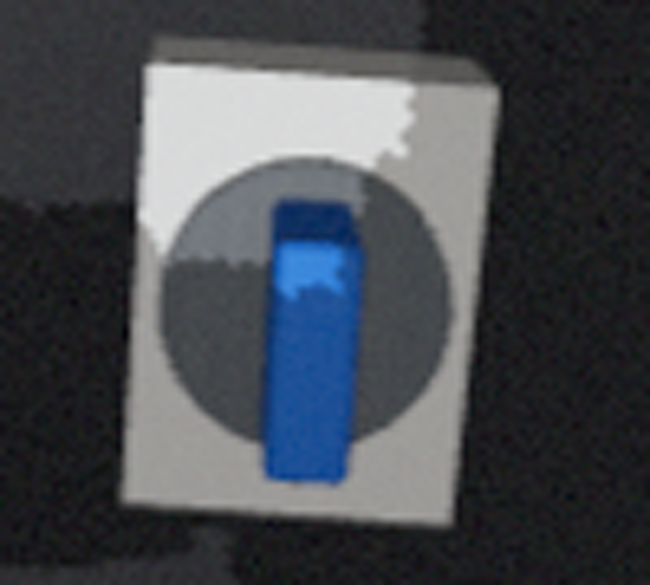

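```bash
python3 -c "
from h import *
w=lambda u,v:('w1.png',250+u/6.5,150+v/6.5)
print('top',atz(*w(312,361),.084),'collar',atz(*w(306,300),.048))
print(tri(w(312,361),('top0.png',150+176/5,220+154/5),('scene0.png',345+209/5,180+113/5)))
def y(A,B,z): d=atz(*w(*A),z)-atz(*w(*B),z);print(np.degrees(np.arctan2(d[1],d[0])),np.linalg.norm(d))
y((316,240),(307,481),.084); y((146,64),(122,504),.042); y((499,88),(452,525),.042)
print('rest c',np.mean([atz(*w(*q),.042) for q in [(146,64),(122,504),(499,88),(452,525)]],0))
"
```

```text
top [0.45180321 0.2291585  0.084     ] collar [0.45090076 0.22905864 0.048     ]
(array([0.45054736, 0.22826823, 0.07739458]), [np.float64(3.3), np.float64(4.4), np.float64(1.2)])
-153.18916805216628 0.03940395399275258
-155.67872836176514 0.08033197394172878
-155.70678742686272 0.08026591144793545
rest c [0.45267367 0.22994991 0.042     ]
```

```bash
python3 -c "
from h import *
go([.4515,.2292,.11],205.2)"
```

```text
t 1.8 pos [0.4532 0.2135 0.1884] yaw -152.01 F [-0.04  0.33 -0.23] M [0.03 0.03 0.06] w 0.0918 j7 [-0.64  0.23  0.11  1.87 -0.02  1.04  1.54]
shift mm [-6.1 15.1 78.3] turn [-0.005  -0.0024  0.0488]
```

```bash

python3 -m creep '[{"dx":-3,"dy":7.5,"dz":2,"ax":-0.005,"ay":-0.002,"az":0.025},{"dx":-3,"dy":7.5,"dz":14,"ax":0,"ay":0,"az":0.024},{"dx":0,"dy":0,"dz":14,"ax":0,"ay":0,"az":0},{"dx":0,"dy":0,"dz":14,"ax":0,"ay":0,"az":0},{"dx":0,"dy":0,"dz":14,"ax":0,"ay":0,"az":0},{"dx":0,"dy":0,"dz":14,"ax":0,"ay":0,"az":0},{"dx":0,"dy":0,"dz":7,"ax":0,"ay":0,"az":0},{"dx":0,"dy":0,"dz":0,"ax":0,"ay":0,"az":0}]'
python3 -c "
from h import *
go([.4515,.2292,.054],205.2)"
```

```text
time: 2.6
tool_pos: [0.4505, 0.2348, 0.1056]
tool_rot: [[-0.913, -0.408, -0.001], [-0.408, 0.913, 0.003], [-0.001, 0.003, -1.0]]
force: [-0.5, -0.3, -0.3]
grip_width: 0.0919
t 2.6 pos [0.4505 0.2348 0.1056] yaw -155.91 F [-0.46 -0.28 -0.29] M [0.07 0.08 0.01] w 0.0919 j7 [-0.66  0.34  0.1   1.96 -0.05  0.84  1.46]
shift mm [ 1.4 -5.6 51.6] turn [ 0.003   0.0006 -0.0193]
```

```bash

python3 -m creep '[{"dx":1.4,"dy":-5.5,"dz":0,"ax":0.003,"ay":0,"az":-0.019},{"dx":0,"dy":0,"dz":0,"ax":0,"ay":0,"az":0},{"dx":0,"dy":0,"dz":10,"ax":0,"ay":0,"az":0},{"dx":0,"dy":0,"dz":10,"ax":0,"ay":0,"az":0},{"dx":0,"dy":0,"dz":10,"ax":0,"ay":0,"az":0},{"dx":0,"dy":0,"dz":8,"ax":0,"ay":0,"az":0},{"dx":0,"dy":0,"dz":4,"ax":0,"ay":0,"az":0},{"dx":0,"dy":0,"dz":0,"ax":0,"ay":0,"az":0}]'
python3 -c "
from h import *
go([.4515,.2292,.054],205.2)"
```

```text
time: 3.4
tool_pos: [0.4524, 0.2294, 0.0612]
tool_rot: [[-0.905, -0.425, 0.002], [-0.425, 0.905, 0.001], [-0.003, 0.0, -1.0]]
force: [-0.6, 0.2, 0.1]
grip_width: 0.0917
t 3.4 pos [0.4524 0.2294 0.0612] yaw -154.84 F [-0.64  0.22  0.08] M [ 0.06 -0.02 -0.04] w 0.0917 j7 [-0.64  0.4   0.09  2.01 -0.05  0.73  1.49]
shift mm [0.9 0.2 7.2] turn [ 0.0002  0.0025 -0.0007]
```

```bash

python3 -m creep '[{"dx":0.9,"dy":0,"dz":4,"ax":0,"ay":0.002,"az":0},{"dx":0,"dy":0,"dz":3,"ax":0,"ay":0,"az":0},{"dx":0,"dy":0,"dz":0,"ax":0,"ay":0,"az":0},{"dx":0,"dy":0,"dz":0,"ax":0,"ay":0,"az":0},{"dx":0,"dy":0,"dz":0,"ax":0,"ay":0,"az":0},{"dx":0,"dy":0,"dz":0,"ax":0,"ay":0,"az":0},{"dx":0,"dy":0,"dz":0,"ax":0,"ay":0,"az":0},{"dx":0,"dy":0,"dz":0,"ax":0,"ay":0,"az":0}]' 120 10
python3 -m creep '[{"dx":0,"dy":0,"dz":0,"ax":0,"ay":0,"az":0},{"dx":0,"dy":0,"dz":0,"ax":0,"ay":0,"az":0},{"dx":0,"dy":0,"dz":0,"ax":0,"ay":0,"az":0},{"dx":0,"dy":0,"dz":0,"ax":0,"ay":0,"az":0},{"dx":0,"dy":0,"dz":0,"ax":0,"ay":0,"az":0},{"dx":0,"dy":0,"dz":0,"ax":0,"ay":0,"az":0},{"dx":0,"dy":0,"dz":0,"ax":0,"ay":0,"az":0},{"dx":0,"dy":0,"dz":0,"ax":0,"ay":0,"az":0}]' 255 10
python3 -c "
from h import *
go([.4515,.2292,.054],205.2)"
```

```text
time: 4.2
tool_pos: [0.4522, 0.2295, 0.0545]
tool_rot: [[-0.905, -0.425, 0.002], [-0.425, 0.905, 0.001], [-0.002, 0.0, -1.0]]
force: [0.1, 0.3, -0.4]
grip_width: 0.0487
time: 5.0
tool_pos: [0.4522, 0.2295, 0.0545]
tool_rot: [[-0.905, -0.425, 0.002], [-0.425, 0.905, 0.001], [-0.002, 0.0, -1.0]]
force: [-0.9, 0.7, -0.6]
grip_width: 0.0002
t 5.0 pos [0.4522 0.2295 0.0545] yaw -154.84 F [-0.87  0.67 -0.59] M [ 0.05  0.03 -0.01] w 0.0002 j7 [-0.64  0.41  0.09  2.02 -0.05  0.72  1.49]
shift mm [0.8 0.  0.5] turn [ 0.0005  0.0022 -0.0007]
```

```bash
python3 -c "
from h import *
shot('wrist','w2.png');shot('scene','s2.png')
a=cv2.imread('pics/w2.png');b=cv2.imread('pics/s2.png')[130:250,310:470]
print(proj('s2.png',[.4522,.2295,.0545]))
cv2.imwrite('pics/m2.png',np.hstack([cv2.resize(a[100:420,80:480],(400,320)),cv2.resize(b,(400,320))]))"
```

```text
(np.float64(384.7723551895138), np.float64(208.34866739589535))
```

View pics/m2.png

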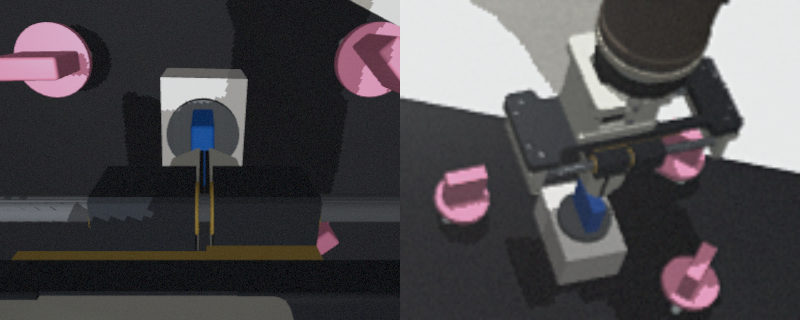

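The picture is ambiguous: the finger tips seem to straddle the handle, yet the opening reads 0. A gentle lift will tell.

```bash

python3 -m creep '[{"dx":0,"dy":0,"dz":0,"ax":0,"ay":0,"az":0},{"dx":0,"dy":0,"dz":0,"ax":0,"ay":0,"az":0},{"dx":0,"dy":0,"dz":-5,"ax":0,"ay":0,"az":0},{"dx":0,"dy":0,"dz":-8,"ax":0,"ay":0,"az":0},{"dx":0,"dy":0,"dz":-8,"ax":0,"ay":0,"az":0},{"dx":0,"dy":0,"dz":-8,"ax":0,"ay":0,"az":0},{"dx":0,"dy":0,"dz":-8,"ax":0,"ay":0,"az":0},{"dx":0,"dy":0,"dz":0,"ax":0,"ay":0,"az":0}]' 255 30
python3 -c "
from h import *
go([.4515,.2292,.054],205.2)
shot('wrist','w3.png');shot('scene','s3.png')
a=cv2.imread('pics/w3.png');b=cv2.imread('pics/s3.png')[130:250,310:470]
cv2.imwrite('pics/m3.png',np.hstack([cv2.resize(a[140:380,180:380],(400,480)),cv2.resize(b,(400,480))]))"
```

```text
time: 5.9
tool_pos: [0.4527, 0.2297, 0.0957]
tool_rot: [[-0.905, -0.425, 0.003], [-0.425, 0.905, 0.002], [-0.004, 0.001, -1.0]]
force: [0.0, -0.5, 0.2]
grip_width: 0.0003
t 5.9 pos [0.4527 0.2297 0.0957] yaw -154.84 F [ 0.02 -0.45  0.25] M [ 0.1  -0.02 -0.01] w 0.0003 j7 [-0.65  0.35  0.1   1.98 -0.04  0.81  1.48]
shift mm [ 1.4 -0.  41.7] turn [ 0.0007  0.0036 -0.0008]
```

View pics/m3.png

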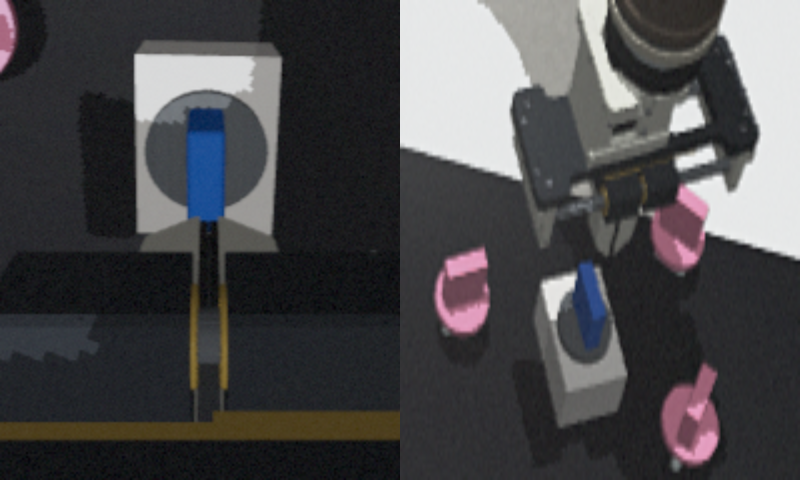

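```bash
python3 -c "
from h import *
print('proj tcp',proj('s3.png',[.4527,.2297,.0957]),'tip seen',(395.2,193.7),atz('s3.png',395.2,193.7,.0957))
print('proj tcp wrist',proj('w3.png',[.4527,.2297,.0957]))
# handle top center in w3: crop scale 2 ; near edge mid (206,132), near-bottom edge (206,108)
w3=lambda u,v:('w3.png',180+u/2,140+v/2); w1=lambda u,v:('w1.png',250+u/6.5,150+v/6.5)
s3=lambda u,v:('s3.png',310+(u-400)/2.5,130+v/4)
print('near top edge',tri(w1(316,240),w3(206,132)),atz(*w3(206,132),.084),atz(*w1(316,240),.084))
print('near bottom edge(handle-collar)',tri(w1(311,203),w3(206,109)))
print('near top edge w/ scene', tri(w1(316,240),w3(206,132),s3(586,264)))
print('collar', atz(*w3(206,150),.048),atz(*w1(306,300),.048))
print(tri(w3(206,150),w1(306,300)))
"
python3 - <<'E'
import sys;sys.path.insert(0,'.')
from workcell import read_camera
import numpy as np
print(np.round(read_camera('wrist')['hand_eye'],4))
E
```

```text
proj tcp (np.float64(388.6118479196264), np.float64(198.65661396050555)) tip seen (395.2, 193.7) [0.43525171 0.24344385 0.0957    ]
proj tcp wrist (np.float64(282.8770976806714), np.float64(238.3225423907921))
near top edge (array([0.43468942, 0.2208686 , 0.08365465]), [np.float64(0.5), np.float64(0.5)]) [0.43472372 0.22131588 0.084     ] [0.43451177 0.22032852 0.084     ]
near bottom edge(handle-collar) (array([0.43558639, 0.22163553, 0.04713041]), [np.float64(0.0), np.float64(0.0)])
near top edge w/ scene (array([0.43551231, 0.22149908, 0.07994794]), [np.float64(0.7), np.float64(0.4), np.float64(0.3)])
collar [0.45138232 0.22904414 0.048     ] [0.45090076 0.22905864 0.048     ]
(array([0.44987686, 0.22831882, 0.05308441]), [np.float64(0.0), np.float64(0.0)])
[[ 1.100e-03 -9.547e-01 -2.977e-01  7.980e-02]
 [ 1.000e+00  1.100e-03  3.000e-04  7.000e-04]
 [ 1.000e-04 -2.977e-01  9.547e-01 -1.965e-01]
 [ 0.000e+00  0.000e+00  0.000e+00  1.000e+00]]
```

```bash
python3 -c "
from h import *
for z in (.0957,.11,.125,.14,.16): print(z,np.round(proj('s3.png',[.4527,.2297,z]),1),np.round(proj('w3.png',[.4527,.2297,z]),1))
print(tri(('s3.png',395.2,193.7),('w3.png',283,250)))
print(state()['tool_pos'],state()['joints'])
a=cv2.imread('pics/w3.png')[170:290,210:360];b=cv2.imread('pics/s3.png')[150:220,370:430]
cv2.imwrite('pics/m4.png',np.hstack([cv2.resize(a,(450,450)),cv2.resize(b,(350,450),interpolation=cv2.INTER_CUBIC)]))
"
```

```text
0.0957 [388.6 198.7] [282.9 238.3]
0.11 [390.  195.1] [282.8 246.8]
0.125 [391.4 191.2] [282.7 256.9]
0.14 [393.  187.3] [282.6 268.9]
0.16 [395.  181.9] [282.5 288.3]
(array([0.45219783, 0.23468683, 0.11679671]), [np.float64(5.1), np.float64(5.1)])
[0.45185062 0.22923586 0.09428505] [-0.64914927  0.34918154  0.0952052   1.98052842 -0.04509485  0.81230117
  1.4811151 ]
```

View pics/m4.png

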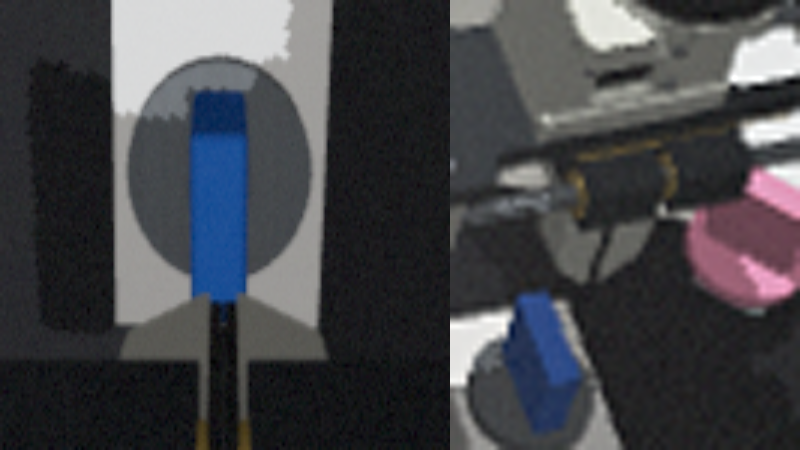

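The fingers shut but the key stayed in its rest: their visible tips sit about 20 mm behind the stated TCP. I'll part them to 40 mm and feel gently for the collar, to learn the real tip height.

```bash

python3 -m creep '[{"dx":0,"dy":0,"dz":0,"ax":0,"ay":0,"az":0},{"dx":0,"dy":0,"dz":0,"ax":0,"ay":0,"az":0},{"dx":0,"dy":0,"dz":0,"ax":0,"ay":0,"az":0},{"dx":0,"dy":0,"dz":0,"ax":0,"ay":0,"az":0},{"dx":0,"dy":0,"dz":8,"ax":0,"ay":0,"az":0},{"dx":0,"dy":0,"dz":8,"ax":0,"ay":0,"az":0},{"dx":0,"dy":0,"dz":8,"ax":0,"ay":0,"az":0},{"dx":0,"dy":0,"dz":8,"ax":0,"ay":0,"az":0}]' 145 30
python3 -m creep '[{"dx":0,"dy":0,"dz":4,"ax":0,"ay":0,"az":0},{"dx":0,"dy":0,"dz":2,"ax":0,"ay":0,"az":0},{"dx":0,"dy":0,"dz":2,"ax":0,"ay":0,"az":0},{"dx":0,"dy":0,"dz":2,"ax":0,"ay":0,"az":0},{"dx":0,"dy":0,"dz":1,"ax":0,"ay":0,"az":0},{"dx":0,"dy":0,"dz":1,"ax":0,"ay":0,"az":0},{"dx":0,"dy":0,"dz":1,"ax":0,"ay":0,"az":0},{"dx":0,"dy":0,"dz":0,"ax":0,"ay":0,"az":0}]'
python3 -c "
from h import *
go([.4525,.2297,.04],205.2)"
```

```text
time: 6.85
tool_pos: [0.4513, 0.2289, 0.0589]
tool_rot: [[-0.905, -0.425, -0.0], [-0.425, 0.905, 0.0], [-0.0, 0.0, -1.0]]
force: [-0.1, -0.6, 0.1]
grip_width: 0.0398
time: 7.65
tool_pos: [0.4508, 0.2286, 0.0435]
tool_rot: [[-0.905, -0.425, -0.001], [-0.425, 0.905, -0.001], [0.002, -0.0, -1.0]]
force: [-0.7, 0.3, -0.3]
grip_width: 0.0399
t 7.65 pos [0.4508 0.2286 0.0435] yaw -154.84 F [-0.71  0.28 -0.27] M [ 0.04  0.01 -0.03] w 0.0399 j7 [-0.64  0.42  0.09  2.03 -0.06  0.69  1.49]
shift mm [-2.1  0.3  3.5] turn [-0.0001 -0.0017 -0.0008]
```

```bash

python3 -m creep '[{"dx":-2,"dy":0,"dz":2,"ax":0,"ay":0,"az":0},{"dx":0,"dy":0,"dz":2,"ax":0,"ay":0,"az":0},{"dx":0,"dy":0,"dz":2,"ax":0,"ay":0,"az":0},{"dx":0,"dy":0,"dz":1,"ax":0,"ay":0,"az":0},{"dx":0,"dy":0,"dz":1,"ax":0,"ay":0,"az":0},{"dx":0,"dy":0,"dz":1,"ax":0,"ay":0,"az":0},{"dx":0,"dy":0,"dz":1,"ax":0,"ay":0,"az":0},{"dx":0,"dy":0,"dz":0,"ax":0,"ay":0,"az":0}]'
python3 -c "
from h import *
go([.4525,.2297,.04],205.2)
shot('wrist','w5.png');shot('scene','s5.png')"
```

```text
time: 8.45
tool_pos: [0.4528, 0.2295, 0.0327]
tool_rot: [[-0.905, -0.425, -0.001], [-0.425, 0.905, -0.001], [0.001, -0.0, -1.0]]
force: [0.3, 0.1, -0.2]
grip_width: 0.0399
t 8.45 pos [0.4528 0.2295 0.0327] yaw -154.84 F [ 0.29  0.15 -0.2 ] M [ 0.05  0.   -0.03] w 0.0399 j7 [-0.64  0.44  0.08  2.03 -0.06  0.67  1.49]
shift mm [ 0.2  0.3 -7.3] turn [-0.0001 -0.0015 -0.0007]
```

```bash

python3 -m creep '[{"dx":0,"dy":0,"dz":0,"ax":0,"ay":0,"az":0},{"dx":0,"dy":0,"dz":0,"ax":0,"ay":0,"az":0},{"dx":0,"dy":0,"dz":0,"ax":0,"ay":0,"az":0},{"dx":0,"dy":0,"dz":0,"ax":0,"ay":0,"az":0},{"dx":0,"dy":0,"dz":0,"ax":0,"ay":0,"az":0},{"dx":0,"dy":0,"dz":0,"ax":0,"ay":0,"az":0},{"dx":0,"dy":0,"dz":0,"ax":0,"ay":0,"az":0},{"dx":0,"dy":0,"dz":0,"ax":0,"ay":0,"az":0}]' 255 30
python3 -c "
from h import *
go([.4525,.2297,.04],205.2)
shot('wrist','w6.png');shot('scene','s6.png')"
```

```text
time: 9.35
tool_pos: [0.4531, 0.2296, 0.033]
tool_rot: [[-0.905, -0.425, -0.001], [-0.425, 0.905, -0.0], [0.001, -0.0, -1.0]]
force: [-0.4, 0.4, -0.5]
grip_width: 0.0135
t 9.35 pos [0.4531 0.2296 0.033 ] yaw -154.85 F [-0.44  0.42 -0.5 ] M [ 0.04 -0.02 -0.  ] w 0.0135 j7 [-0.64  0.44  0.08  2.03 -0.06  0.67  1.49]
shift mm [ 0.5  0.3 -7. ] turn [-0.0001 -0.0008 -0.0009]
```

Gripped (opening 13.5 mm). Lift.

```bash

python3 -m creep '[{"dx":0,"dy":0,"dz":-3,"ax":0,"ay":0,"az":0},{"dx":0,"dy":0,"dz":-8,"ax":0,"ay":0,"az":0},{"dx":0,"dy":0,"dz":-10,"ax":0,"ay":0,"az":0},{"dx":0,"dy":0,"dz":-12,"ax":0,"ay":0,"az":0},{"dx":0,"dy":0,"dz":-12,"ax":0,"ay":0,"az":0},{"dx":0,"dy":0,"dz":-12,"ax":0,"ay":0,"az":0},{"dx":0,"dy":0,"dz":-12,"ax":0,"ay":0,"az":0},{"dx":0,"dy":0,"dz":-12,"ax":0,"ay":0,"az":0}]' 255 40
python3 -m creep '[{"dx":0,"dy":0,"dz":-20,"ax":0,"ay":0,"az":0},{"dx":0,"dy":0,"dz":-20,"ax":0,"ay":0,"az":0},{"dx":0,"dy":0,"dz":-10,"ax":0,"ay":0,"az":0.06},{"dx":0,"dy":0,"dz":0,"ax":0,"ay":0,"az":0.1},{"dx":0,"dy":0,"dz":0,"ax":0,"ay":0,"az":0.1},{"dx":0,"dy":0,"dz":0,"ax":0,"ay":0,"az":0.1},{"dx":0,"dy":0,"dz":0,"ax":0,"ay":0,"az":0.1},{"dx":0,"dy":0,"dz":0,"ax":0,"ay":0,"az":0}]'
python3 -c "
from h import *
go([.43,-.11,.175],175.7)"
```

```text
time: 10.25
tool_pos: [0.4522, 0.2291, 0.1205]
tool_rot: [[-0.905, -0.425, -0.002], [-0.425, 0.905, -0.001], [0.002, -0.0, -1.0]]
force: [1.1, 0.4, -0.6]
grip_width: 0.0138
time: 11.05
tool_pos: [0.4532, 0.2294, 0.1828]
tool_rot: [[-0.999, 0.039, 0.006], [0.039, 0.999, 0.005], [-0.006, 0.005, -1.0]]
force: [0.3, -0.1, -0.7]
grip_width: 0.0136
t 11.05 pos [0.4532 0.2294 0.1828] yaw 177.77 F [ 0.29 -0.13 -0.75] M [ 0.04 -0.02  0.07] w 0.0136 j7 [-0.73  0.24  0.19  1.88 -0.06  1.02  1.02]
shift mm [  10.  -340.1    5.9] turn [0.0056 0.0057 0.0361]
```

```bash

python3 -m creep '[{"dx":-5,"dy":-30,"dz":0,"ax":0.005,"ay":0.005,"az":0.03},{"dx":-5,"dy":-40,"dz":0,"ax":0,"ay":0,"az":0},{"dx":-8,"dy":-45,"dz":0,"ax":0,"ay":0,"az":0},{"dx":-8,"dy":-45,"dz":0,"ax":0,"ay":0,"az":0},{"dx":-8,"dy":-45,"dz":0,"ax":0,"ay":0,"az":0},{"dx":-8,"dy":-45,"dz":0,"ax":0,"ay":0,"az":0},{"dx":-8,"dy":-40,"dz":0,"ax":0,"ay":0,"az":0},{"dx":-5,"dy":-25,"dz":0,"ax":0,"ay":0,"az":0}]'
python3 -m creep '[{"dx":0,"dy":0,"dz":0,"ax":0,"ay":0,"az":0},{"dx":0,"dy":0,"dz":0,"ax":0,"ay":0,"az":0},{"dx":0,"dy":0,"dz":0,"ax":0,"ay":0,"az":0},{"dx":0,"dy":0,"dz":0,"ax":0,"ay":0,"az":0},{"dx":0,"dy":0,"dz":0,"ax":0,"ay":0,"az":0},{"dx":0,"dy":0,"dz":0,"ax":0,"ay":0,"az":0},{"dx":0,"dy":0,"dz":0,"ax":0,"ay":0,"az":0},{"dx":0,"dy":0,"dz":0,"ax":0,"ay":0,"az":0}]'
python3 -c "
from h import *
go([.52,-.112,.175],175.7)
shot('wrist','w7.png')
print(proj('w7.png',[.479,-.114,.077]))
cv2.imwrite('pics/w7c.png',cv2.resize(cv2.imread('pics/w7.png')[80:320,120:440],(800,600),interpolation=cv2.INTER_CUBIC))"
```

```text
time: 11.85
tool_pos: [0.4927, -0.0935, 0.187]
tool_rot: [[-0.999, 0.031, 0.006], [0.031, 1.0, 0.005], [-0.006, 0.005, -1.0]]
force: [-0.4, 0.3, -1.4]
grip_width: 0.0138
time: 12.65
tool_pos: [0.4924, -0.0931, 0.1884]
tool_rot: [[-1.0, 0.022, 0.007], [0.022, 1.0, 0.006], [-0.007, 0.006, -1.0]]
force: [0.0, -0.5, -0.4]
grip_width: 0.0137
t 12.65 pos [ 0.4924 -0.0931  0.1884] yaw 178.72 F [ 0.01 -0.49 -0.41] M [-0.03 -0.03 -0.03] w 0.0137 j7 [-0.23  0.23  0.38  1.9  -0.11  1.03  1.75]
shift mm [-27.9 -18.3  13.5] turn [0.006  0.007  0.0526]
(np.float64(261.63291670551524), np.float64(185.18154429168536))
```

View pics/w7c.png

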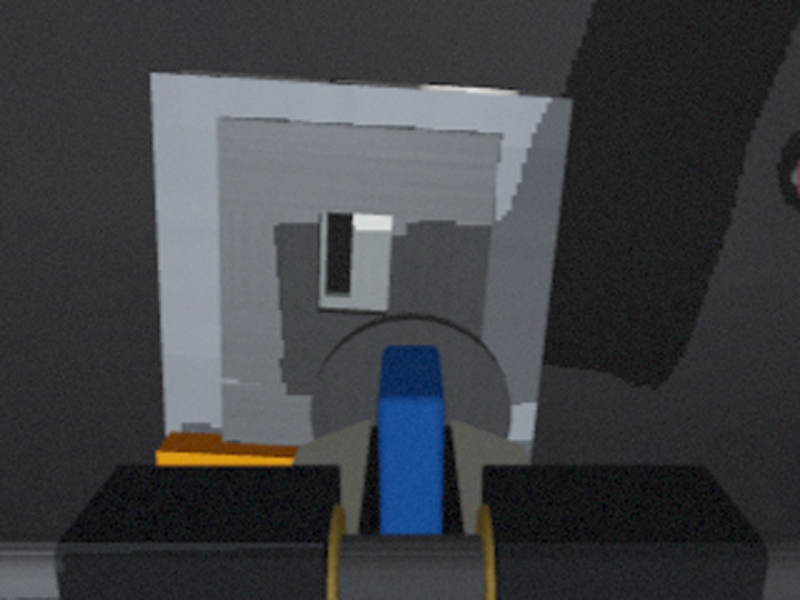

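```bash
python3 -c "
from h import *
w=lambda u,v,z:atz('w7.png',120+u/2.5,80+v/2.5,z)
def yaw(A,B,z): d=w(*B,z)-w(*A,z);print('yaw',round(np.degrees(np.arctan2(d[1],d[0])),2),np.linalg.norm(d).round(4))
yaw((152,75),(166,432),.06);yaw((571,100),(533,455),.06);yaw((218,118),(221,440),.077)
d=w(571,100,.06)-w(152,75,.06);print('front edge',np.degrees(np.arctan2(d[1],d[0]))+90,np.linalg.norm(d))
d=w(501,135,.077)-w(218,118,.077);print('tongue edge',np.degrees(np.arctan2(d[1],d[0]))+90,np.linalg.norm(d))
O=[w(*q,.077) for q in [(319,213),(392,214),(388,311),(319,308)]];c=np.mean(O,0);print('open c',c,[np.linalg.norm(O[i]-O[(i+1)%4]).round(4) for i in range(4)])
th=np.radians(-4.0);X=np.array([np.cos(th),np.sin(th),0]);Y=np.array([-np.sin(th),np.cos(th),0])
for n,q,z in [('slot L',(327,255),.06),('slot R',(352,255),.06),('slot far',(339,296),.06),('plateL at far',(326,296),.06),('plateR far',(351,296),.06)]:
  p=w(*q,z)-c;print(n,(1000*p@X).round(1),(1000*p@Y).round(1))
# key: collar & handle in image vs assumed key pose at TCP
s=state();print('handle near top edge row/col',((412)/2.5+120,396/2.5+80))
R=np.array(s['tool_rot']);
for nm,q in [('near top edge',[20,0,-(72-21)]),('near bottom edge',[20,0,-(36-21)]),('collar c',[0,0,-15]),('collar near',[26,0,-15])]:
  u,v=proj('w7.png',s['tool_pos']+R@(np.array(q)/1e3));print(nm,((u-120)*2.5).round(1),((v-80)*2.5).round(1))
"
```

```text
yaw -4.72 0.1572
yaw -3.95 0.1598
yaw -5.03 0.1372
front edge 175.52508875551436 0.1691830706067375
tongue edge 175.43880540378973 0.10990068178283942
open c [ 0.47878739 -0.11381782  0.077     ] [np.float64(0.0293), np.float64(0.0406), np.float64(0.0288), np.float64(0.0397)]
slot L 1.1 -12.9
slot R 0.6 -2.1
slot far 19.2 -7.4
plateL at far 19.4 -13.1
plateR far 18.9 -2.1
handle near top edge row/col (284.8, 238.4)
near top edge 404.6 400.9
near bottom edge 405.6 345.5
collar c 405.6 419.2
collar near 405.6 322.5
```

Opening: corners give centre (0.4788,-0.1138), sides 29×40 mm ✓. The slot is off by −7.5 mm along dock y, dock yaw −4.5°. The held key appears 1.4 mm to +y and 0.9 mm to −x (camera bias), so I aim at the apparent slot minus that.

```bash
python3 -c "
from h import *
go([.4798,-.1227,.12],175.5)"
```

```text
t 12.7 pos [ 0.4924 -0.0931  0.1884] yaw 178.72 F [ 0.27 -0.74 -0.74] M [0.05 0.01 0.03] w 0.0138 j7 [-0.23  0.23  0.38  1.9  -0.11  1.03  1.75]
shift mm [ 12.4 -30.3  68.1] turn [0.006  0.007  0.0562]
```

```bash

python3 -m creep '[{"dx":6,"dy":-15,"dz":0,"ax":0.006,"ay":0.007,"az":0.02},{"dx":6,"dy":-15,"dz":0,"ax":0,"ay":0,"az":0.036},{"dx":0,"dy":0,"dz":12,"ax":0,"ay":0,"az":0},{"dx":0,"dy":0,"dz":14,"ax":0,"ay":0,"az":0},{"dx":0,"dy":0,"dz":14,"ax":0,"ay":0,"az":0},{"dx":0,"dy":0,"dz":14,"ax":0,"ay":0,"az":0},{"dx":0,"dy":0,"dz":8,"ax":0,"ay":0,"az":0},{"dx":0,"dy":0,"dz":0,"ax":0,"ay":0,"az":0}]'
python3 -c "
from h import *
go([.4798,-.1227,.12],175.5)"
```

```text
time: 13.5
tool_pos: [0.4761, -0.1289, 0.1211]
tool_rot: [[-0.996, 0.091, -0.001], [0.091, 0.996, -0.001], [0.001, -0.002, -1.0]]
force: [0.3, 0.5, -0.8]
grip_width: 0.0136
t 13.5 pos [ 0.4761 -0.1289  0.1211] yaw 174.79 F [ 0.29  0.47 -0.77] M [-0.01 -0.04 -0.  ] w 0.0136 j7 [-0.16  0.3   0.4   2.   -0.15  0.87  1.8 ]
shift mm [-3.2  6.5  1.1] turn [-0.0015 -0.0013 -0.0124]
```

```bash

python3 -m creep '[{"dx":-3,"dy":6.3,"dz":2,"ax":-0.001,"ay":-0.001,"az":-0.012},{"dx":0,"dy":0,"dz":0,"ax":0,"ay":0,"az":0},{"dx":0,"dy":0,"dz":5,"ax":0,"ay":0,"az":0},{"dx":0,"dy":0,"dz":5,"ax":0,"ay":0,"az":0},{"dx":0,"dy":0,"dz":5,"ax":0,"ay":0,"az":0},{"dx":0,"dy":0,"dz":2,"ax":0,"ay":0,"az":0},{"dx":0,"dy":0,"dz":0,"ax":0,"ay":0,"az":0},{"dx":0,"dy":0,"dz":0,"ax":0,"ay":0,"az":0}]'
python3 -c "
from h import *
go([.4798,-.1227,.086],175.5)
shot('wrist','w8.png');shot('scene','s8.png')
a=cv2.imread('pics/w8.png')[130:310,180:380];b=cv2.imread('pics/s8.png')[140:220,200:290]
print(proj('s8.png',[.4782,-.1213,.06]))
cv2.imwrite('pics/m8.png',np.hstack([cv2.resize(a,(450,405),interpolation=cv2.INTER_CUBIC),cv2.resize(b,(350,405),interpolation=cv2.INTER_CUBIC)]))"
```

```text
time: 14.3
tool_pos: [0.4811, -0.1225, 0.1016]
tool_rot: [[-0.997, 0.078, 0.002], [0.078, 0.997, -0.001], [-0.002, -0.0, -1.0]]
force: [0.0, -0.7, -0.6]
grip_width: 0.014
t 14.3 pos [ 0.4811 -0.1225  0.1016] yaw 175.54 F [ 0.   -0.69 -0.6 ] M [ 0.05 -0.02  0.03] w 0.014 j7 [-0.16  0.33  0.38  2.01 -0.17  0.82  1.81]
shift mm [ 1.3 -0.3 15.6] turn [-0.0004  0.0021  0.0007]
(np.float64(239.00155452351368), np.float64(189.11751875733125))
```

View pics/m8.png

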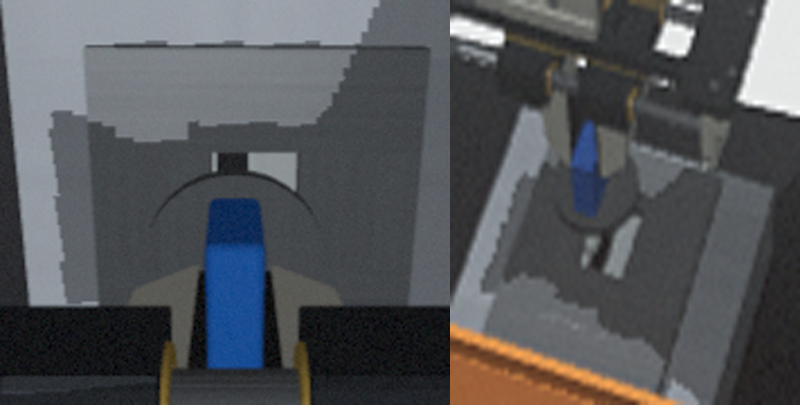

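Key axis (col ≈234) and slot centre (col ≈233.5) line up in the wrist view. Descend gently into the slot.

```bash

python3 -m creep '[{"dx":1.2,"dy":-0.3,"dz":4,"ax":0,"ay":0.002,"az":0},{"dx":0,"dy":0,"dz":4,"ax":0,"ay":0,"az":0},{"dx":0,"dy":0,"dz":4,"ax":0,"ay":0,"az":0},{"dx":0,"dy":0,"dz":2,"ax":0,"ay":0,"az":0},{"dx":0,"dy":0,"dz":1,"ax":0,"ay":0,"az":0},{"dx":0,"dy":0,"dz":0,"ax":0,"ay":0,"az":0},{"dx":0,"dy":0,"dz":0,"ax":0,"ay":0,"az":0},{"dx":0,"dy":0,"dz":0,"ax":0,"ay":0,"az":0}]'
python3 -c "
from h import *
go([.4798,-.1227,.08],175.5)"
```

```text
time: 15.2
tool_pos: [0.4799, -0.1228, 0.0855]
tool_rot: [[-0.997, 0.078, 0.0], [0.078, 0.997, -0.0], [-0.0, -0.0, -1.0]]
force: [-0.2, -0.5, -1.2]
grip_width: 0.0135
t 15.2 pos [ 0.4799 -0.1228  0.0855] yaw 175.53 F [-0.2  -0.52 -1.22] M [-0.01  0.01 -0.01] w 0.0135 j7 [-0.15  0.36  0.38  2.03 -0.18  0.78  1.83]
shift mm [0.2 0.1 5.5] turn [-0.0003  0.0004  0.0005]
```

```bash

python3 -m creep '[{"dx":0,"dy":0,"dz":1.5,"ax":0,"ay":0,"az":0},{"dx":0,"dy":0,"dz":1.5,"ax":0,"ay":0,"az":0},{"dx":0,"dy":0,"dz":1,"ax":0,"ay":0,"az":0},{"dx":0,"dy":0,"dz":1,"ax":0,"ay":0,"az":0},{"dx":0,"dy":0,"dz":1,"ax":0,"ay":0,"az":0},{"dx":0,"dy":0,"dz":1,"ax":0,"ay":0,"az":0},{"dx":0,"dy":0,"dz":1,"ax":0,"ay":0,"az":0},{"dx":0,"dy":0,"dz":0,"ax":0,"ay":0,"az":0}]'
python3 -c "
from h import *
go([.4798,-.1227,.08],175.5)"
```

```text
time: 16.0
tool_pos: [0.4802, -0.1228, 0.077]
tool_rot: [[-0.997, 0.078, 0.001], [0.078, 0.997, -0.0], [-0.001, -0.0, -1.0]]
force: [0.4, -0.1, -1.4]
grip_width: 0.0134
t 16.0 pos [ 0.4802 -0.1228  0.077 ] yaw 175.54 F [ 0.44 -0.15 -1.37] M [0.01 0.   0.02] w 0.0134 j7 [-0.14  0.37  0.37  2.04 -0.19  0.76  1.83]
shift mm [ 0.4  0.1 -3. ] turn [-0.0003  0.001   0.0007]
```

No contact with the foot at about 56 mm, so the bar is in the slot.

```bash

python3 -m creep '[{"dx":0.3,"dy":0,"dz":1.5,"ax":0,"ay":0.001,"az":0},{"dx":0,"dy":0,"dz":1.5,"ax":0,"ay":0,"az":0},{"dx":0,"dy":0,"dz":1,"ax":0,"ay":0,"az":0},{"dx":0,"dy":0,"dz":1,"ax":0,"ay":0,"az":0},{"dx":0,"dy":0,"dz":1,"ax":0,"ay":0,"az":0},{"dx":0,"dy":0,"dz":1,"ax":0,"ay":0,"az":0},{"dx":0,"dy":0,"dz":1,"ax":0,"ay":0,"az":0},{"dx":0,"dy":0,"dz":0,"ax":0,"ay":0,"az":0}]'
python3 -c "
from h import *
go([.4798,-.1227,.061],175.5)"
```

```text
time: 16.8
tool_pos: [0.4799, -0.1228, 0.0682]
tool_rot: [[-0.997, 0.078, -0.0], [0.078, 0.997, -0.0], [0.0, -0.0, -1.0]]
force: [-0.7, -0.9, -0.9]
grip_width: 0.0136
t 16.8 pos [ 0.4799 -0.1228  0.0682] yaw 175.54 F [-0.74 -0.91 -0.87] M [ 0.03 -0.05  0.  ] w 0.0136 j7 [-0.14  0.38  0.37  2.05 -0.2   0.74  1.84]
shift mm [0.1 0.1 7.2] turn [-0.0003 -0.0001  0.0007]
```

```bash

python3 -m creep '[{"dx":0,"dy":0,"dz":1,"ax":0,"ay":0,"az":0},{"dx":0,"dy":0,"dz":1,"ax":0,"ay":0,"az":0},{"dx":0,"dy":0,"dz":1,"ax":0,"ay":0,"az":0},{"dx":0,"dy":0,"dz":1,"ax":0,"ay":0,"az":0},{"dx":0,"dy":0,"dz":1,"ax":0,"ay":0,"az":0},{"dx":0,"dy":0,"dz":0,"ax":0,"ay":0,"az":0},{"dx":0,"dy":0,"dz":0,"ax":0,"ay":0,"az":0},{"dx":0,"dy":0,"dz":0,"ax":0,"ay":0,"az":0}]'
python3 -c "
from h import *
go([.4798,-.1227,.061],175.5)"
```

```text
time: 17.6
tool_pos: [0.48, -0.1228, 0.0639]
tool_rot: [[-0.997, 0.078, 0.001], [0.078, 0.997, 0.0], [-0.001, 0.0, -1.0]]
force: [-2.1, -0.5, 4.6]
grip_width: 0.0137
t 17.6 pos [ 0.48   -0.1228  0.0639] yaw 175.52 F [-2.14 -0.46  4.61] M [0.07 0.44 0.02] w 0.0137 j7 [-0.14  0.39  0.36  2.05 -0.2   0.73  1.85]
shift mm [0.2 0.1 2.9] turn [0.0002 0.0006 0.0004]
```

```bash

python3 -m creep '[{"dx":0,"dy":0,"dz":1,"ax":0,"ay":0,"az":0},{"dx":0,"dy":0,"dz":1,"ax":0,"ay":0,"az":0},{"dx":0,"dy":0,"dz":1,"ax":0,"ay":0,"az":0},{"dx":0,"dy":0,"dz":1,"ax":0,"ay":0,"az":0},{"dx":0,"dy":0,"dz":0.5,"ax":0,"ay":0,"az":0},{"dx":0,"dy":0,"dz":0,"ax":0,"ay":0,"az":0},{"dx":0,"dy":0,"dz":0,"ax":0,"ay":0,"az":0},{"dx":0,"dy":0,"dz":0,"ax":0,"ay":0,"az":0}]'
python3 -c "
from h import *
go([.4798,-.1227,.0595],175.5)"
```

```text
time: 18.4
tool_pos: [0.4801, -0.1228, 0.0609]
tool_rot: [[-0.997, 0.078, 0.001], [0.078, 0.997, 0.001], [-0.001, 0.001, -1.0]]
force: [-3.2, 0.8, 8.0]
grip_width: 0.0135
t 18.4 pos [ 0.4801 -0.1228  0.0609] yaw 175.52 F [-3.23  0.78  8.03] M [ 0.13  0.64 -0.02] w 0.0135 j7 [-0.13  0.39  0.36  2.06 -0.21  0.73  1.85]
shift mm [0.3 0.1 1.4] turn [0.0011 0.0013 0.0003]
```

```bash

python3 -m creep '[{"dx":0.2,"dy":0,"dz":0.8,"ax":0,"ay":0,"az":0},{"dx":0,"dy":0,"dz":0.8,"ax":0,"ay":0,"az":0.05},{"dx":0,"dy":0,"dz":0.4,"ax":0,"ay":0,"az":0.08},{"dx":0,"dy":0,"dz":0.3,"ax":0,"ay":0,"az":0.08},{"dx":0,"dy":0,"dz":0.3,"ax":0,"ay":0,"az":0.08},{"dx":0,"dy":0,"dz":0.3,"ax":0,"ay":0,"az":0.08},{"dx":0,"dy":0,"dz":0.3,"ax":0,"ay":0,"az":0},{"dx":0,"dy":0,"dz":0.3,"ax":0,"ay":0,"az":0}]'
python3 -c "
from h import *
go([.48,-.1228,.060],85.5)"
```

```text
time: 19.2
tool_pos: [0.4832, -0.1236, 0.0604]
tool_rot: [[-0.895, 0.446, 0.008], [0.446, 0.895, 0.0], [-0.007, 0.004, -1.0]]
force: [-3.4, 0.2, 7.7]
grip_width: 0.0136
t 19.2 pos [ 0.4832 -0.1236  0.0604] yaw 153.49 F [-3.4   0.19  7.65] M [0.12 0.82 0.02] w 0.0136 j7 [-0.21  0.41  0.46  2.06 -0.27  0.72  1.54]
shift mm [ 3.2 -0.7  0.4] turn [0.0075 0.0038 1.1867]
```

```bash

python3 -m creep '[{"dx":3,"dy":-0.7,"dz":0.8,"ax":0.007,"ay":0.004,"az":0},{"dx":0,"dy":0,"dz":0.6,"ax":0,"ay":0,"az":0},{"dx":0.3,"dy":0,"dz":0.4,"ax":0,"ay":0,"az":0.05},{"dx":0.5,"dy":0,"dz":0.4,"ax":0.001,"ay":0.001,"az":0.07},{"dx":0.5,"dy":0,"dz":0.4,"ax":0.001,"ay":0.001,"az":0.07},{"dx":0.5,"dy":0,"dz":0.4,"ax":0.001,"ay":0.001,"az":0.07},{"dx":0,"dy":0,"dz":0.4,"ax":0,"ay":0,"az":0},{"dx":0,"dy":0,"dz":0.4,"ax":0,"ay":0,"az":0}]'
python3 -c "
from h import *
go([.48,-.1228,.0595],85.5)"
```

```text
time: 20.0
tool_pos: [0.4838, -0.1243, 0.0602]
tool_rot: [[-0.743, 0.669, 0.007], [0.669, 0.743, -0.008], [-0.01, -0.001, -1.0]]
force: [-2.9, 0.2, 9.2]
grip_width: 0.014
t 20.0 pos [ 0.4838 -0.1243  0.0602] yaw 137.98 F [-2.91  0.24  9.17] M [0.25 0.79 0.09] w 0.014 j7 [-0.27  0.42  0.54  2.06 -0.31  0.73  1.31]
shift mm [ 3.8 -1.4  0.6] turn [0.0037 0.0099 0.9159]
```

```bash

python3 -m creep '[{"dx":3.5,"dy":-1.3,"dz":0.6,"ax":0.003,"ay":0.01,"az":0},{"dx":0,"dy":0,"dz":0.2,"ax":0,"ay":0,"az":0},{"dx":0,"dy":0,"dz":0.2,"ax":0,"ay":0,"az":0},{"dx":0,"dy":0,"dz":0.2,"ax":0,"ay":0,"az":0.06},{"dx":0.8,"dy":-0.6,"dz":0.3,"ax":0.001,"ay":0.002,"az":0.08},{"dx":0.8,"dy":-0.6,"dz":0.3,"ax":0.001,"ay":0.002,"az":0.08},{"dx":0.8,"dy":-0.6,"dz":0.3,"ax":0.001,"ay":0.002,"az":0.08},{"dx":0.5,"dy":-0.4,"dz":0.3,"ax":0,"ay":0,"az":0}]'
python3 -c "
from h import *
go([.48,-.1228,.0595],85.5)"
```

```text
time: 20.8
tool_pos: [0.4838, -0.1242, 0.0615]
tool_rot: [[-0.502, 0.865, 0.004], [0.865, 0.502, -0.003], [-0.005, 0.002, -1.0]]
force: [-1.6, -0.6, 8.0]
grip_width: 0.0133
t 20.8 pos [ 0.4838 -0.1242  0.0615] yaw 120.13 F [-1.57 -0.56  7.95] M [0.08 0.44 0.  ] w 0.0133 j7 [-0.33  0.43  0.63  2.06 -0.37  0.75  1.06]
shift mm [ 3.1 -2.6  2. ] turn [0.0034 0.0038 0.6043]
```

```bash

python3 -m creep '[{"dx":2.8,"dy":-2.4,"dz":1.5,"ax":0.003,"ay":0.004,"az":0},{"dx":0,"dy":0,"dz":0.3,"ax":0,"ay":0,"az":0},{"dx":0,"dy":0,"dz":0.3,"ax":0,"ay":0,"az":0},{"dx":0,"dy":0,"dz":0.3,"ax":0,"ay":0,"az":0.06},{"dx":0.5,"dy":-0.9,"dz":0.4,"ax":0.001,"ay":0.001,"az":0.08},{"dx":0.5,"dy":-0.9,"dz":0.4,"ax":0.001,"ay":0.001,"az":0.08},{"dx":0.5,"dy":-0.9,"dz":0.4,"ax":0.001,"ay":0.001,"az":0.08},{"dx":0.3,"dy":-0.9,"dz":0.4,"ax":0,"ay":0,"az":0}]'
python3 -c "
from h import *
go([.48,-.1228,.0595],85.5)"
```

```text
time: 21.6
tool_pos: [0.484, -0.1252, 0.0614]
tool_rot: [[-0.213, 0.977, 0.01], [0.977, 0.213, -0.003], [-0.005, 0.009, -1.0]]
force: [0.5, 2.4, 7.6]
grip_width: 0.0138
t 21.6 pos [ 0.484  -0.1252  0.0614] yaw 102.27 F [0.45 2.39 7.55] M [0.26 0.22 0.01] w 0.0138 j7 [-0.39  0.45  0.72  2.07 -0.43  0.76  0.81]
shift mm [ 3.2 -3.4  1.8] turn [0.0095 0.0038 0.2928]
```

```bash

python3 -m creep '[{"dx":2.5,"dy":-3.2,"dz":1.5,"ax":0.009,"ay":0.004,"az":0},{"dx":0,"dy":0,"dz":0.3,"ax":0,"ay":0,"az":0},{"dx":0,"dy":0,"dz":0.3,"ax":0,"ay":0,"az":0},{"dx":0,"dy":0,"dz":0.3,"ax":0,"ay":0,"az":0},{"dx":0,"dy":0,"dz":0.3,"ax":0,"ay":0,"az":0},{"dx":0,"dy":0,"dz":0.3,"ax":0,"ay":0,"az":0},{"dx":0,"dy":0,"dz":0.3,"ax":0,"ay":0,"az":0},{"dx":0,"dy":0,"dz":0.2,"ax":0,"ay":0,"az":0}]'
python3 -c "
from h import *
go([.48,-.1228,.0595],85.5)"
```

```text
time: 22.4
tool_pos: [0.4837, -0.1249, 0.0605]
tool_rot: [[-0.212, 0.977, 0.006], [0.977, 0.212, -0.003], [-0.004, 0.005, -1.0]]
force: [-2.5, 0.6, 7.8]
grip_width: 0.0133
t 22.4 pos [ 0.4837 -0.1249  0.0605] yaw 102.26 F [-2.53  0.65  7.8 ] M [0.13 0.72 0.02] w 0.0133 j7 [-0.39  0.46  0.72  2.07 -0.43  0.76  0.81]
shift mm [ 2.8 -3.1  1. ] turn [0.0059 0.0031 0.2926]
```

```bash

python3 -m creep '[{"dx":1,"dy":-1.5,"dz":0.6,"ax":0.003,"ay":0.002,"az":0},{"dx":1,"dy":-1.5,"dz":0.4,"ax":0.002,"ay":0.001,"az":0},{"dx":0.5,"dy":-1,"dz":0.4,"ax":0,"ay":0,"az":0},{"dx":0.5,"dy":-1,"dz":0.4,"ax":0,"ay":0,"az":0},{"dx":0.5,"dy":-0.8,"dz":0.4,"ax":0,"ay":0,"az":0},{"dx":0.3,"dy":-0.8,"dz":0.3,"ax":0,"ay":0,"az":0},{"dx":0.3,"dy":-0.5,"dz":0.3,"ax":0,"ay":0,"az":0},{"dx":0.3,"dy":-0.5,"dz":0.3,"ax":0,"ay":0,"az":0}]'
python3 -c "
from h import *
go([.48,-.1228,.0595],85.5)"
```

```text
time: 23.2
tool_pos: [0.4838, -0.1249, 0.0614]
tool_rot: [[-0.213, 0.977, 0.016], [0.977, 0.213, -0.005], [-0.008, 0.015, -1.0]]
force: [-1.7, -0.0, 7.0]
grip_width: 0.0135
t 23.2 pos [ 0.4838 -0.1249  0.0614] yaw 102.29 F [-1.7  -0.05  6.95] M [-0.    0.52 -0.02] w 0.0135 j7 [-0.39  0.45  0.72  2.08 -0.43  0.75  0.81]
shift mm [ 2.9 -3.3  1.8] turn [0.0156 0.0061 0.2931]
```

```bash

python3 -m creep '[{"dx":0,"dy":0,"dz":1.2,"ax":0.012,"ay":0.005,"az":0},{"dx":0,"dy":0,"dz":1.2,"ax":0,"ay":0,"az":0},{"dx":0,"dy":0,"dz":1.2,"ax":0,"ay":0,"az":0},{"dx":2,"dy":-2,"dz":1,"ax":0,"ay":0,"az":0},{"dx":2,"dy":-2,"dz":1,"ax":0,"ay":0,"az":0},{"dx":2,"dy":-2,"dz":1,"ax":0,"ay":0,"az":0},{"dx":2,"dy":-2,"dz":1,"ax":0,"ay":0,"az":0},{"dx":2,"dy":-2,"dz":1,"ax":0,"ay":0,"az":0}]'
python3 -c "
from h import *
go([.48,-.1228,.0595],85.5)"
```

```text
time: 24.0
tool_pos: [0.4838, -0.1249, 0.0594]
tool_rot: [[-0.21, 0.977, 0.026], [0.977, 0.211, -0.012], [-0.017, 0.023, -1.0]]
force: [1.3, -1.9, 10.5]
grip_width: 0.0137
t 24.0 pos [ 0.4838 -0.1249  0.0594] yaw 102.14 F [ 1.32 -1.91 10.47] M [-0.68 -0.25  0.03] w 0.0137 j7 [-0.4   0.45  0.72  2.09 -0.44  0.72  0.81]
shift mm [ 2.8 -3.3 -0.2] turn [0.0251 0.0139 0.2907]
```

```bash

python3 -m creep '[{"dx":2,"dy":-2.5,"dz":0.8,"ax":0.003,"ay":0.002,"az":0.05},{"dx":2,"dy":-2.5,"dz":0.6,"ax":0.003,"ay":0.002,"az":0.05},{"dx":1.5,"dy":-2.5,"dz":0.6,"ax":0.003,"ay":0.002,"az":0.05},{"dx":1.5,"dy":-2.5,"dz":0.6,"ax":0.003,"ay":0.002,"az":0.05},{"dx":1,"dy":-2.5,"dz":0.6,"ax":0.003,"ay":0.002,"az":0.03},{"dx":1,"dy":-2,"dz":0.6,"ax":0.003,"ay":0.002,"az":0.0},{"dx":0.5,"dy":-2,"dz":0.6,"ax":0.003,"ay":0.002,"az":0},{"dx":0.5,"dy":-1,"dz":0.6,"ax":0,"ay":0,"az":0}]'
python3 -c "
from h import *
go([.48,-.1228,.0595],85.5)"
```

```text
time: 24.8
tool_pos: [0.4819, -0.1249, 0.0613]
tool_rot: [[0.028, 0.999, 0.034], [1.0, -0.028, -0.013], [-0.012, 0.035, -0.999]]
force: [-2.1, 0.1, 7.8]
grip_width: 0.0135
t 24.8 pos [ 0.4819 -0.1249  0.0613] yaw 88.39 F [-2.12  0.08  7.79] M [-0.05  0.63  0.06] w 0.0135 j7 [-0.45  0.45  0.79  2.11 -0.48  0.73  0.63]
shift mm [ 2.1 -2.1  1.7] turn [0.0349 0.0108 0.0506]
```

```bash

python3 -m creep '[{"dx":0.5,"dy":-2.5,"dz":1.2,"ax":0.006,"ay":0.003,"az":0.02},{"dx":0.5,"dy":-2.5,"dz":1,"ax":0.006,"ay":0.003,"az":0.02},{"dx":0.5,"dy":-2.5,"dz":0.8,"ax":0.006,"ay":0.003,"az":0.02},{"dx":0.5,"dy":-2.5,"dz":0.8,"ax":0.01,"ay":0,"az":0.02},{"dx":0.5,"dy":-2.5,"dz":0.8,"ax":0.01,"ay":0,"az":0},{"dx":0.5,"dy":-2,"dz":0.8,"ax":0.01,"ay":0,"az":-0.01},{"dx":0.5,"dy":-2,"dz":0.6,"ax":0.01,"ay":0,"az":0},{"dx":0,"dy":-1,"dz":0.6,"ax":0.01,"ay":0,"az":0}]'
python3 -c "
from h import *
go([.48,-.1228,.0595],85.5)"
```

```text
time: 25.6
tool_pos: [0.4802, -0.126, 0.0609]
tool_rot: [[0.1, 0.995, -0.007], [0.995, -0.1, -0.007], [-0.008, -0.006, -1.0]]
force: [-1.8, 2.6, 7.6]
grip_width: 0.0135
t 25.6 pos [ 0.4802 -0.126   0.0609] yaw 84.25 F [-1.85  2.58  7.58] M [ 0.39  0.46 -0.01] w 0.0135 j7 [-0.45  0.49  0.82  2.07 -0.49  0.79  0.56]
shift mm [ 3.2 -0.5  1.4] turn [-0.0063  0.0076 -0.0218]
```

Aligned: x on the groove, 1.3° from square. Ease up to let the bar seat.

```bash

python3 -m creep '[{"dx":2,"dy":-0.3,"dz":0.6,"ax":-0.003,"ay":0.004,"az":-0.02},{"dx":1.5,"dy":-0.3,"dz":0.4,"ax":0,"ay":0,"az":0},{"dx":1,"dy":-0.3,"dz":-0.5,"ax":0,"ay":0,"az":0},{"dx":0,"dy":-0.3,"dz":-0.5,"ax":0,"ay":0,"az":0},{"dx":0,"dy":-0.3,"dz":-0.5,"ax":0,"ay":0,"az":0},{"dx":0,"dy":-0.3,"dz":-0.5,"ax":0,"ay":0,"az":0},{"dx":0,"dy":0,"dz":-0.5,"ax":0,"ay":0,"az":0},{"dx":0,"dy":0,"dz":0,"ax":0,"ay":0,"az":0}]'
python3 -c "
from h import *
go([.48,-.1228,.0645],85.5)"
```

```text
time: 26.4
tool_pos: [0.4809, -0.1257, 0.0641]
tool_rot: [[0.081, 0.997, 0.001], [0.997, -0.081, -0.009], [-0.009, 0.002, -1.0]]
force: [0.2, 0.1, 1.8]
grip_width: 0.0137
t 26.4 pos [ 0.4809 -0.1257  0.0641] yaw 85.33 F [0.17 0.15 1.78] M [0.1  0.23 0.03] w 0.0137 j7 [-0.45  0.47  0.82  2.07 -0.48  0.78  0.57]
shift mm [ 2.8 -1.1 -0.4] turn [ 0.0015  0.0086 -0.003 ]
```

```bash

python3 -m creep '[{"dx":0,"dy":-0.3,"dz":-0.5,"ax":0,"ay":0.004,"az":0},{"dx":0,"dy":-0.3,"dz":-0.5,"ax":0,"ay":0.004,"az":0},{"dx":0,"dy":0,"dz":-0.5,"ax":0,"ay":0,"az":0},{"dx":0,"dy":0,"dz":-0.5,"ax":0,"ay":0,"az":0},{"dx":0,"dy":0,"dz":0,"ax":0,"ay":0,"az":0},{"dx":0,"dy":0,"dz":0,"ax":0,"ay":0,"az":0},{"dx":0,"dy":0,"dz":0,"ax":0,"ay":0,"az":0},{"dx":0,"dy":0,"dz":0,"ax":0,"ay":0,"az":0}]'
python3 -c "
from h import *
go([.48,-.1228,.0645],85.5)"
```

```text
time: 27.2
tool_pos: [0.4808, -0.1253, 0.0644]
tool_rot: [[0.081, 0.997, 0.001], [0.997, -0.081, -0.002], [-0.002, 0.001, -1.0]]
force: [2.8, -0.8, -10.8]
grip_width: 0.0138
t 27.2 pos [ 0.4808 -0.1253  0.0644] yaw 85.38 F [  2.82  -0.79 -10.83] M [-0.28 -0.71  0.  ] w 0.0138 j7 [-0.45  0.47  0.81  2.07 -0.48  0.79  0.58]
shift mm [ 2.5 -1.  -0.1] turn [ 0.0014  0.002  -0.0021]
```

Pulling up meets about 10 N at z = 64.4 mm, so the bar is caught at groove depth (ribs would stop it at 62). Relax and release.

```bash

python3 -m creep '[{"dx":0,"dy":0,"dz":0.5,"ax":0,"ay":0,"az":0},{"dx":0,"dy":0,"dz":0.3,"ax":0,"ay":0,"az":0},{"dx":0,"dy":0,"dz":0.1,"ax":0,"ay":0,"az":0},{"dx":0,"dy":0,"dz":0,"ax":0,"ay":0,"az":0},{"dx":0,"dy":0,"dz":0,"ax":0,"ay":0,"az":0},{"dx":0,"dy":0,"dz":0,"ax":0,"ay":0,"az":0},{"dx":0,"dy":0,"dz":0,"ax":0,"ay":0,"az":0},{"dx":0,"dy":0,"dz":0,"ax":0,"ay":0,"az":0}]' - 10
python3 -c "
from h import *
go([.48,-.1228,.0645],85.5)"
```

```text
time: 28.0
tool_pos: [0.4808, -0.1253, 0.0643]
tool_rot: [[0.081, 0.997, 0.002], [0.997, -0.081, -0.001], [-0.001, 0.002, -1.0]]
force: [1.4, -0.1, -4.2]
grip_width: 0.014
t 28.0 pos [ 0.4808 -0.1253  0.0643] yaw 85.38 F [ 1.38 -0.14 -4.22] M [-0.1  -0.19  0.02] w 0.014 j7 [-0.45  0.47  0.81  2.07 -0.48  0.79  0.58]
shift mm [ 2.5 -1.  -0.2] turn [ 0.0018  0.001  -0.0022]
```

```bash

python3 -m creep '[{"dx":0,"dy":0,"dz":0.4,"ax":0,"ay":0,"az":0},{"dx":0,"dy":0,"dz":0.2,"ax":0,"ay":0,"az":0},{"dx":0,"dy":0,"dz":0,"ax":0,"ay":0,"az":0},{"dx":0,"dy":0,"dz":0,"ax":0,"ay":0,"az":0},{"dx":0,"dy":0,"dz":0,"ax":0,"ay":0,"az":0},{"dx":0,"dy":0,"dz":0,"ax":0,"ay":0,"az":0},{"dx":0,"dy":0,"dz":0,"ax":0,"ay":0,"az":0},{"dx":0,"dy":0,"dz":0,"ax":0,"ay":0,"az":0}]' 
python3 -m creep '[{"dx":0,"dy":0,"dz":0,"ax":0,"ay":0,"az":0},{"dx":0,"dy":0,"dz":0,"ax":0,"ay":0,"az":0},{"dx":0,"dy":0,"dz":0,"ax":0,"ay":0,"az":0},{"dx":0,"dy":0,"dz":0,"ax":0,"ay":0,"az":0},{"dx":0,"dy":0,"dz":0,"ax":0,"ay":0,"az":0},{"dx":0,"dy":0,"dz":0,"ax":0,"ay":0,"az":0},{"dx":0,"dy":0,"dz":0,"ax":0,"ay":0,"az":0},{"dx":0,"dy":0,"dz":0,"ax":0,"ay":0,"az":0}]' 110 10
python3 -m creep '[{"dx":0,"dy":0,"dz":-3,"ax":0,"ay":0,"az":0},{"dx":0,"dy":0,"dz":-8,"ax":0,"ay":0,"az":0},{"dx":0,"dy":0,"dz":-12,"ax":0,"ay":0,"az":0},{"dx":0,"dy":0,"dz":-15,"ax":0,"ay":0,"az":0},{"dx":0,"dy":0,"dz":-15,"ax":0,"ay":0,"az":0},{"dx":0,"dy":0,"dz":-15,"ax":0,"ay":0,"az":0},{"dx":0,"dy":0,"dz":-15,"ax":0,"ay":0,"az":0},{"dx":0,"dy":0,"dz":-15,"ax":0,"ay":0,"az":0}]' 
python3 -c "
from h import *
go([.48,-.1228,.0645],85.5)
shot('wrist','w9.png');shot('scene','s9.png')
a=cv2.imread('pics/w9.png')[60:320,100:460];b=cv2.imread('pics/s9.png')[140:240,190:290]
cv2.imwrite('pics/m9.png',np.hstack([cv2.resize(a,(450,325)),cv2.resize(b,(325,325),interpolation=cv2.INTER_CUBIC)]))"
```

```text
time: 28.8
tool_pos: [0.4809, -0.1253, 0.0642]
tool_rot: [[0.081, 0.997, 0.002], [0.997, -0.081, -0.001], [-0.0, 0.002, -1.0]]
force: [0.5, 0.4, -0.0]
grip_width: 0.0137
time: 29.6
tool_pos: [0.4807, -0.1257, 0.0642]
tool_rot: [[0.081, 0.997, 0.002], [0.997, -0.081, -0.001], [-0.001, 0.002, -1.0]]
force: [0.2, -0.1, 0.1]
grip_width: 0.052
time: 30.4
tool_pos: [0.4795, -0.1265, 0.1698]
tool_rot: [[0.083, 0.997, 0.001], [0.997, -0.083, -0.001], [-0.001, 0.001, -1.0]]
force: [0.1, -0.0, -1.1]
grip_width: 0.0522
t 30.4 pos [ 0.4795 -0.1265  0.1698] yaw 85.22 F [ 0.05 -0.01 -1.13] M [-0.11 -0.01  0.03] w 0.0522 j7 [-0.58  0.32  0.95  1.96 -0.31  1.01  0.43]
shift mm [3.900e+00 1.000e-01 1.053e+02] turn [ 0.001   0.0012 -0.0048]
```

View pics/m9.png

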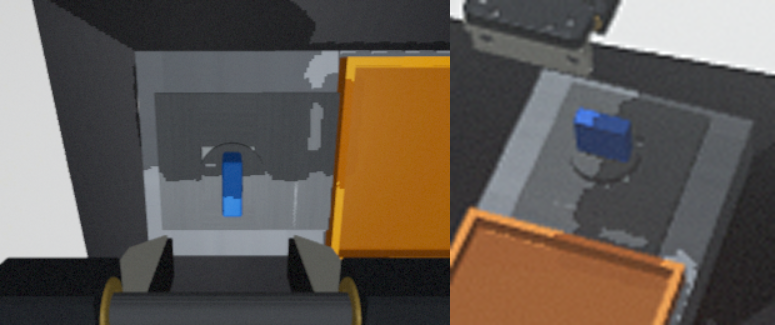

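The key stands upright, turned across the slot (wrist picture: handle at about (232,185), square to the dock). The gripper is clear of it.

```bash
python3 -c "
from h import *
w=('w9.png',100+232*.8,60+164*.8)
s=('s9.png',190+(604-450)/3.25,140+119/3.25)
print('key near top edge mid / top', tri(('w9.png',100+232*.8,60+185*.8),s))
from workcell import job_done; print(job_done())"
```

```text
key near top edge mid / top (array([ 0.48210687, -0.12024613,  0.11429247]), [np.float64(0.9), np.float64(0.9)])
the job is handed in; nothing more can be done
None
```

The T-key is latched in the dock and holds the vat down at about 4 mm of travel. The job was handed in at about 30 s, with the gripper open and well clear above the key.

- **Grasp:** my first grasp closed on nothing. The fingertips turned out to sit about 20 mm behind the stated TCP. I went lower, gripped the handle at 13.5 mm and lifted the key out.
- **Insertion:** I found the slot plate off by about 7.5 mm towards −y of the dock. The bar went through without contact.
- **Turn:** I pressed to about 8–11 N and turned the key 90°. The key slid about 4 mm along dock x while turning, and I brought it back before easing off.

**Last checks:**
- **Catch:** easing up, the bar stopped at groove depth and held an upward pull of about 10 N. The force was about 0 N when I let go.
- **Position:** the final pictures show the key upright and square across the slot. Its handle top measured 114 mm high, against 115 mm expected for the caught position.
- **Forces:** no force reading went above about 11 N, though I only read force at the end of each move.
- **Disagreements:** the top camera differed from the wrist camera by about 5 mm. The held key also looked about 1.4 mm off-centre in the wrist camera, which I allowed for.
- **Not checked:** I did not look again at the bottle, cup, scraper and carton, but the arm never went near them.

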